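Set up the folding menu stand and lean the menu board on it

TASK

Get the folding menu stand on the table ready for the guests: swing its stiff U-shaped support arm up from where it lies folded forward over the groove, past upright, to lean about 20 degrees back, and let go so it stays there. Then take the wooden menu board out of its rack and stand it in the stand's groove, squarely and about centred, leaning back against the arm's crossbar; keep hold of the board until it both stands in the groove and rests on the crossbar, be gentle with it, and only then let go. Do not disturb the cup or the shaker.

Things in the scene. Friction and masses are not known exactly. Their poses are not given: they have to be found in the camera images.
- stand: Folding menu stand, fixed to the table: dark wooden base 150 x 185 x 18 mm (x, y, z). Origin: centre of the base's underside. Its +x is its front (towards the guests), +z up. The arm's hinge axis runs along y at x = -20 mm, z = 34 mm, between two steel lugs (y = +-82 to 92 mm, up to z = 46 mm).
- groove: Light wooden groove strip on the base, fixed, 150 mm long in y, origin on the base's top face (stand frame 0, 0, 18 mm), axes as the stand. Its floor is at 4 mm above this origin (22 mm above the table) and runs from x = -10 to +22 mm, open at the back; the front lip, x = +22 to +32 mm, rises 14 mm above the floor.
- bail (a joint): Angle of the stiff U-shaped support arm about the stand's hinge: 0 = lying level to the stand's front (+x), pi/2 = upright, larger = leaning back to -x, 2.6 at most. 20 degrees behind upright is 1.92. The joint has dry friction of 0.8 N m and stays where it is left (about 5.5 N at the crossbar moves it). Two round steel legs 150 mm long at y = +-76 mm, 10 mm thick.
- crossbar (a point): Middle of the round steel bar, 10 mm thick and 152 mm long, that joins the ends of the arm's legs, 150 mm from the hinge axis, and turns with the arm. y along the bar. It lies at x = -20 + 150 cos(angle), z = 34 + 150 sin(angle) mm in the stand's frame. Free from all sides between the legs: can be pinched from above.
- board: Plywood menu board with a blank paper face on both sides, 10 mm thick (x), 130 mm wide (y), 220 mm tall (z), about 0.22 kg; both faces alike. Origin: centre of its lower edge. It starts upright in the rack's slot, lower edge 10 mm above the table.
- rack: Wooden rack, fixed: 75 x 160 mm, 46 mm high, with a slot along its y, 14 mm wide and 36 mm deep, in which the board stands upright with its faces looking along x. Origin: centre of its underside.
- cup: Bystander: closed white drink cup, 72 mm across, 75 mm high; origin at the centre of its underside.
- shaker: Bystander: steel salt shaker, 38 mm across, 84 mm high; origin at the centre of its underside.
Mind the look-alikes: they are no part of the job. There is more than one size of the board; the one meant has the size given above.

How it is judged (in metres and radians):
On the way, in this order (a step that is already met when the one before it is completed fails the run):
1. the support arm leans 12 to 28 degrees behind upright, let go and still, with the board not on it (value of joint bail between 1.78 and 2.06 rad and contact force between the fingers and bail below 0.1 N and contact force between each of the fingers, board and stand below 0.1 N and velocity of joint bail between -0.05 and 0.05 rad/s), for 0.2 s.
2. the board, still held by the fingers, stands on the groove and rests against the crossbar at once (contact force between the fingers and board above 1 N and contact force between board and groove above 0.2 N and contact force between board and bail above 0.2 N), for 0.1 s.
At the end, for the whole second after the job is handed in: Arm 12 to 28 degrees behind upright (joint 1.78 to 2.06); board at rest, lower edge in the groove within 25 mm of its middle, square to the stand within 0.15 rad, leaning back 0.2 to 0.7 rad against the crossbar and let go (value of joint bail between 1.78 and 2.06 rad and x of board in the frame of groove between -0.012 and 0.024 m and y of board in the frame of groove between -0.025 and 0.025 m and z of board in the frame of groove below 0.012 m and angle between board's own z axis and vertical between 0.2 and 0.7 rad and angle between the y axis of board and the y axis of stand, either way round below 0.15 rad and contact force between board and bail above 0.05 N and contact force between board and groove above 0.05 N and linear speed of board below 0.02 m/s and angular speed of board below 0.1 rad/s); the robot touches nothing.
It fails at once if the board is pressed on the stand with more than 40 N (contact force between board and stand above 40 N or contact force between board and groove above 40 N).
It fails at once if a bystander is moved by more than 25 mm (distance of any of cup, shaker from where it was at the start of the episode above 0.025 m).
It fails at once if the cup or the shaker is tipped over (angle between any of cup, shaker's own z axis and vertical above 0.5 rad).
It also fails if it takes over 67 s, if anything falls off the work surface, if the arm or the gripper's body presses on something with over 40 N, if the wrist force passes 120 N, or if a joint passes its speed limit or range.

ROBOT

A 6-joint arm with a two-finger parallel gripper is mounted at the origin on the work surface. World frame = base frame: x ahead of the robot, y to its left, z up, the work surface at z = 0. Lengths are in m, angles in degrees, forces in N, time in s.
With the tool pointing down it reaches from about 0.375 to 0.9 m from the base axis. Payload 3.1 kg.
Tool frame: the origin (TCP) lies on the centre line of the jaws, within the pads' length; the fingertips stand 8 mm ahead of it and the grasp point (between the pads) lies 11 mm behind it (bot.tip_extent is the distance from the TCP to the fingertips, in m); z points along the fingers, y is the line along which they close (so a half turn about z gives the same grasp; the last joint's range is limited). The gripper opens to 87 mm and grips with 3 to 60 N. Pads are 19 mm wide; open, the fingers measure 117 mm over their backs; the gripper's body (75 mm by 190 mm) begins 51 mm behind the grasp point.
Start: joints at [-79.326, 30.224, 82.088, -0, 67.689, -10.227], TCP at [0.223, -0.584, 0.231] pointing down, gripper open.
Joint ranges: [-176.69, 176.69], [-43.24, 126.21], [12.49, 139.97], [-82, 262], [0, 151.66], [-163.58, 163.58]. Speed limits (degrees/s): [159.86, 159.86, 180, 180, 180, 180].

INTERFACE

Orientations are given as a 3x3 rotation matrix whose columns are the frame's x, y, z axes.
In Python, from rig import bot, vision, workorder gives the robot as it stands.
- The arm moves only by the shell command python3 -m handwheel 'ROWS'. ROWS is JSON, a list of rows, each an object with "delta_rot": the turn, a rotation vector about the tool's x, y, z in rad, a list of three; "xyz": the shift along the tool's x, y, z in mm, a list of three; "hand": the closure, from -1 (fully open) to 1 (shut). A call has exactly 5 rows; each row is the pose to reach, as a shift and turn from the pose commanded when the call began, along the tool's axes at that moment; what a row does not reach only later rows make up. A row lasts 1/8 s, in which the tool goes at most 62.5 mm and 10.7 degrees, less where a joint would pass 70% of its speed; a pose out of reach is approached as far as the arm can. A call with a gripper value outside its range is refused whole. The fingers move at their own pace and stop on an object; the grip force is fixed at half the most. Time passes only in rows, so rows that repeat a pose let the fingers close, or fill a call up. It gives the time, the measured TCP pose, the force, the opening and the grip force at its end, in the units of the state.
- bot.read_state(): the state, without advancing time (a new reading comes with each control period).
- vision.capture(name): name is "scene" or "top" or "wrist"; returns the picture (400x640x3 uint8, red, green, blue); there is no depth.
- vision.camera_model(name): a dict with "camera_matrix" (3x3 intrinsics, pixels), "camera_from_world" (4x4, takes a point from world to camera coordinates). Camera axes: x right, y up, looking along -z (the intrinsics and any distortion apply to the point x, -y, -z); pixel columns grow to the right and rows downward; lengths in m; the calibration is good to about 2 mm. A picture is of the moment at which its call begins: read the wrist's pose just before it. camera_model takes no time and is no camera call; for the wrist camera it gives the pose at the moment of the call.
- workorder.hand_in(): hands the job in; it is judged then, once.
The state is a dict: "time_s": time; "joint_positions": joint angles; "qvel": joint speeds; "tau": joint torques, N m; "position": TCP position; "tcp_rot": TCP orientation; "force": force on the tool from outside, world axes, zero at the start; "moment": the same for the moment, N m; "opening": opening from 0.0 (shut) to 1.0 (fully open); "grasp_force": force on a finger pad.
Only numpy, scipy, OpenCV 4.12 (cv2) and the standard library are available. Lean on these libraries where they do the work, as an engineer would, in place of code of your own. Each camera call takes 0.05 s, during which the arm holds its last target. There are 200 camera calls.

## Working session

There is one attempt and no reset: what is moved stays moved. The work goes in short steps, Python scripts to look and compute and a shell command to move; the robot and the scene stay as the last step left them, time stands still between calls to the robot, and variables do not carry over. Pictures are saved under pics/ and viewed, at most 10 in all, crops included, and the job is handed in when it is done.

```bash
mkdir -p pics; ls
python3 - <<'E'
from rig import bot, vision
import cv2,numpy as np
for n in ["scene","top"]:
    cv2.imwrite(f"pics/{n}0.png",cv2.resize(vision.capture(n)[:,:,::-1],(800,500),interpolation=cv2.INTER_CUBIC))
    m=vision.camera_model(n); print(n,m.keys()); print(np.round(m["camera_matrix"],2).tolist(),np.round(m["camera_from_world"],4).tolist())
s=bot.read_state();print(s["position"],np.round(s["tcp_rot"],3).tolist(),s["opening"])
E
```

```text
pics
scene dict_keys(['camera_matrix', 'camera_from_world'])
[[486.67, 0.0, 324.38], [0.0, 486.67, 204.98], [0.0, 0.0, 1.0]] [[0.8415, 0.54, -0.016, -0.4219], [-0.3156, 0.5155, 0.7967, 0.118], [0.4384, -0.6654, 0.6042, -1.1944], [0.0, 0.0, 0.0, 1.0]]
top dict_keys(['camera_matrix', 'camera_from_world'])
[[456.31, 0.0, 320.11], [0.0, 456.31, 210.06], [0.0, 0.0, 1.0]] [[0.0087, -0.9999, 0.0088, -0.0236], [0.9956, 0.0095, 0.0927, -0.5345], [-0.0928, 0.0079, 0.9957, -0.8556], [0.0, 0.0, 0.0, 1.0]]
[ 0.22284829 -0.58320959  0.22967358] [[0.934, 0.357, -0.0], [0.357, -0.934, 0.002], [0.0, -0.002, -1.0]] 0.9972055940972446
```

View pics/scene0.png

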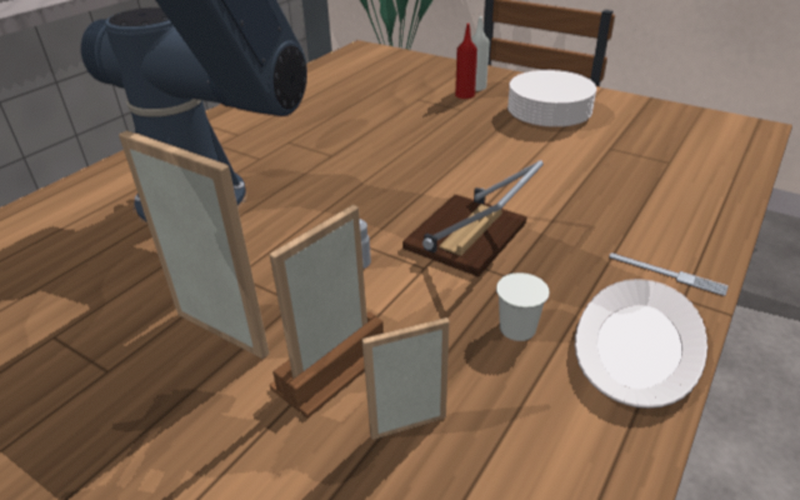

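View pics/top0.png

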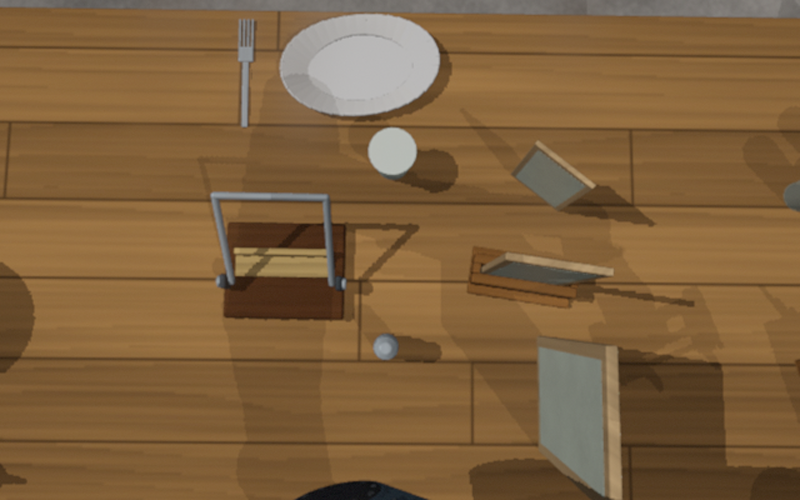

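The large board (scene 195,240), the middle one in the rack (320,290) and the small one (405,380) are all candidates. Only the middle one stands in a rack and is about 130x220, so I'll confirm that one. The stand is at top (285,270), the cup at top (392,152) and the shaker at top (385,347).

```bash
cat > h.py <<'E'
from rig import bot, vision
import cv2,numpy as np
def model(n):
    m=vision.camera_model(n); return np.array(m["camera_matrix"]),np.array(m["camera_from_world"])
def proj(n,P,M=None):
    K,T=M or model(n); P=np.atleast_2d(P); c=P@T[:3,:3].T+T[:3,3]; c=c*[1,-1,-1]; u=c@K.T; return u[:,:2]/u[:,2:]
def ray(n,uv,z,M=None):
    K,T=M or model(n); R=T[:3,:3];o=-R.T@T[:3,3]
    d=R.T@(np.linalg.inv(K)@[uv[0],uv[1],1]*[1,-1,-1]); return o+d*(z-o[2])/d[2]
E
python3 - <<'E'
from h import *
def crop(n,x,y,w,h,s): return cv2.resize(vision.capture(n)[y:y+h,x:x+w,::-1],(w*s,h*s),interpolation=cv2.INTER_CUBIC)
a=crop("top",160,140,133,130,3); b=crop("top",365,185,133,65,3)
c=crop("scene",205,155,133,180,3)
im=np.zeros((600,800,3),np.uint8); im[:390,:399]=a; im[400:595,:399]=b; im[:540,401:]=c[:,:399]
cv2.imwrite("pics/c1.png",im)
E
```

```text
(no output)
```

View pics/c1.png

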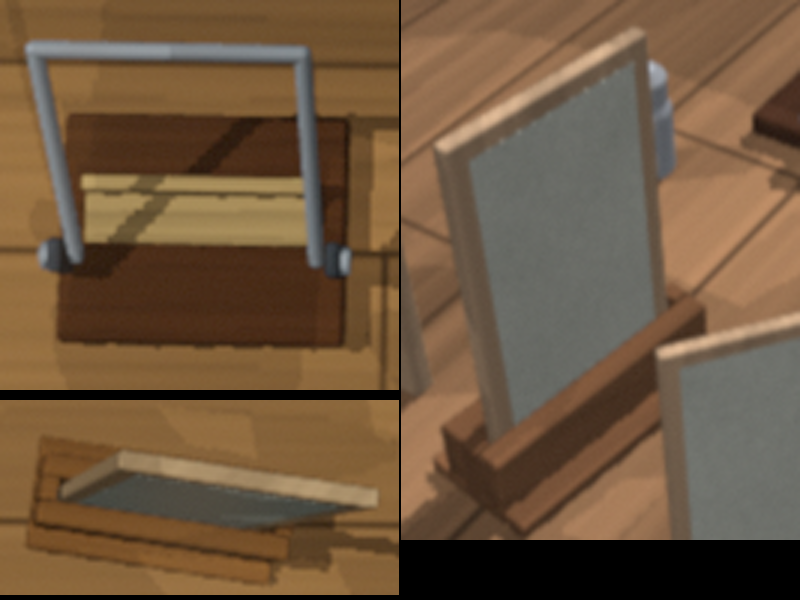

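The crop shows the board in the rack: a light frame, portrait, matching the 130x220 size. The stand corners are at crop (68,115), (347,120), (343,347) and (58,342). The crossbar runs from (30,47) to (304,53), and the board's top edge from (122,461) to (376,498).

Run:
```python
from h import *
M=model("top")
A=lambda x,y:(160+x/3,140+y/3); B=lambda x,y:(365+x/3,185+(y-400)/3); C=lambda x,y:(205+(x-401)/3,155+y/3)
c=[ray("top",A(*p),.018,M) for p in [(68,115),(347,120),(343,347),(58,342)]]
c=np.array(c); print("base",c.round(4).tolist(),c.mean(0), [np.linalg.norm(c[i]-c[(i+1)%4]).round(4) for i in range(4)])
y=(c[0]+c[3]-c[1]-c[2]); yaw=np.arctan2(-y[0],y[1]); print("yaw",np.degrees(yaw))
g=[ray("top",A(*p),.022+dz,M) for p,dz in [((83,178),.014),((303,180),.014),((85,243),0),((305,245),0)]]; print("groove lip/floor",np.round(g,4).tolist())
for z in (.05,.07,.09,.11,.13):
  p=np.array([ray("top",A(*q),z,M) for q in [(33,49),(304,54)]]); print(z,p.round(4).tolist(),np.linalg.norm(p[0]-p[1]))
p=np.array([ray("top",B(*q),.23,M) for q in [(122,462),(376,498)]]); print("board top",p,p.mean(0),np.linalg.norm(p[0]-p[1]),np.degrees(np.arctan2(*( (p[0]-p[1])[:2]*[-1,1]))))
r=np.array([ray("top",B(*q),.046,M) for q in [(42,438),(28,547),(268,582)]]);print("rack",r, (r[0]+r[2])/2)
Ms=model("scene")
for q in [(442,148),(640,38)]: print("scene board top",ray("scene",C(*q),.23,Ms))
# bar: fit angle from scene ends px(view 800): (541,163),(432,243 pivot)
O=c.mean(0);R=np.array([[np.cos(yaw),-np.sin(yaw)],[np.sin(yaw),np.cos(yaw)]])
for a in (.2,.3,.4,.5,.6):
  P=[]
  for y in (.076,-.076):
    xy=O[:2]+R@[-.02+.15*np.cos(a),y]; P.append([*xy,.034+.15*np.sin(a)])
  print(a,np.round((proj("top",P,M)-[160,140])*3).tolist(),np.round(proj("scene",P,Ms)*1.25).tolist(),np.round(P,3).tolist())
print("cup",ray("top",np.array([392,152])/1.25,.075,M),"shaker",ray("top",np.array([385,347])/1.25,.084,M))
K,T=model("wrist"); print("wrist cam in tool", )
s=bot.read_state(); W=np.array(s["tcp_rot"]); o=-T[:3,:3].T@T[:3,3]; print(W.T@(o-s["position"]), (W.T@T[:3,:3].T).round(3))
```

```text
base [[0.595, 0.2502, 0.018], [0.5935, 0.0687, 0.018], [0.4463, 0.0686, 0.018], [0.4479, 0.2512, 0.018]] [0.52066204 0.15966443 0.018     ] [np.float64(0.1815), np.float64(0.1472), np.float64(0.1825), np.float64(0.1471)]
yaw -0.4796954645829959
groove lip/floor [[0.5517, 0.2339, 0.036], [0.5518, 0.0943, 0.036], [0.5113, 0.235, 0.022], [0.5114, 0.0939, 0.022]]
0.05 [[0.6316, 0.2642, 0.05], [0.6302, 0.0936, 0.05]] 0.17059279761803628
0.07 [[0.6274, 0.2577, 0.07], [0.6261, 0.0912, 0.07]] 0.1665868200369746
0.09 [[0.6232, 0.2513, 0.09], [0.6219, 0.0887, 0.09]] 0.1625808424559129
0.11 [[0.619, 0.2448, 0.11], [0.6177, 0.0862, 0.11]] 0.15857486487485117
0.13 [[0.6148, 0.2383, 0.13], [0.6136, 0.0837, 0.13]] 0.15456888729378948
board top [[ 0.52331086 -0.14379874  0.23      ]
 [ 0.50665619 -0.2692411   0.23      ]] [ 0.51498352 -0.20651992  0.23      ] 0.12654312498183737 -7.562790084179013
rack [[ 0.55730011 -0.1296263   0.046     ]
 [ 0.48857131 -0.12063896  0.046     ]
 [ 0.46807827 -0.27071681  0.046     ]] [ 0.51268919 -0.20017155  0.046     ]
scene board top [ 0.51073877 -0.26998843  0.23      ]
scene board top [ 0.53265358 -0.15093525  0.23      ]
0.2 [[75.0, 18.0], [320.0, 23.0]] [[553.0, 206.0], [514.0, 252.0]] [[0.648, 0.235, 0.064], [0.647, 0.083, 0.064]]
0.3 [[68.0, 19.0], [317.0, 24.0]] [[552.0, 198.0], [513.0, 243.0]] [[0.645, 0.235, 0.078], [0.643, 0.083, 0.078]]
0.4 [[60.0, 22.0], [314.0, 27.0]] [[550.0, 190.0], [511.0, 234.0]] [[0.639, 0.235, 0.092], [0.638, 0.083, 0.092]]
0.5 [[53.0, 27.0], [311.0, 32.0]] [[548.0, 182.0], [508.0, 226.0]] [[0.633, 0.235, 0.106], [0.632, 0.083, 0.106]]
0.6 [[46.0, 36.0], [308.0, 41.0]] [[544.0, 174.0], [504.0, 217.0]] [[0.625, 0.235, 0.119], [0.624, 0.083, 0.119]]
cup [ 0.69448986 -0.00477791  0.075     ] shaker [0.40856972 0.00223218 0.084     ]
wrist cam in tool
[ 0.07244654 -0.00062258 -0.15321736] [[-0.001  0.965  0.264]
 [ 1.     0.001 -0.   ]
 [-0.001  0.264 -0.965]]
```

```bash
cat >> h.py <<'E'
from scipy.spatial.transform import Rotation as Ro
def tool(yaw_deg,tilt=0.):  # tool y along +x of a frame at yaw; tilt rad: top leans to -x
    return (Ro.from_euler('z',yaw_deg,degrees=True)*Ro.from_euler('y',-tilt)).as_matrix()@np.array([[0,1,0],[1,0,0],[0,0,-1.]])
def go(pos,R):
    s=bot.read_state(); W=np.array(s["tcp_rot"]); p=np.array(s["position"])
    print("xyz",np.round(W.T@(np.array(pos)-p)*1000,1).tolist(),"rot",np.round(Ro.from_matrix(W.T@R).as_rotvec(),4).tolist())
E
python3 -m handwheel '[{"xyz":[0,0,-60],"delta_rot":[0,0,-0.18],"hand":-1},{"xyz":[0,0,-120],"delta_rot":[0,0,-0.36],"hand":-1},{"xyz":[0,0,-180],"delta_rot":[0,0,-0.54],"hand":-1},{"xyz":[0,0,-200],"delta_rot":[0,0,-0.72],"hand":-1},{"xyz":[0,0,-200],"delta_rot":[0,0,-0.9],"hand":-1}]'
python3 -c "
from h import *
go([.613,.160,.43],tool(-.5))"
```

```text
time_s: 0.88
position: [0.2232, -0.5846, 0.4337]
tcp_rot: [[0.296, 0.955, 0.001], [0.955, -0.296, -0.006], [-0.005, 0.003, -1.0]]
force: [0.2, 0.2, -1.0]
opening: 1.005
grasp_force: 0.0
xyz [826.6, 152.3, -0.2] rot [0.002, 0.0056, -0.2913]
```

```bash
python3 -m handwheel '[{"xyz":[59,11,0],"delta_rot":[0,0,0],"hand":-1},{"xyz":[118,22,0],"delta_rot":[0,0,0],"hand":-1},{"xyz":[177,33,0],"delta_rot":[0,0,0],"hand":-1},{"xyz":[236,44,0],"delta_rot":[0,0,0],"hand":-1},{"xyz":[295,54,0],"delta_rot":[0,0,0],"hand":-1}]' | head -2
python3 -m handwheel '[{"xyz":[59,11,0],"delta_rot":[0,0,0],"hand":-1},{"xyz":[118,22,0],"delta_rot":[0,0,0],"hand":-1},{"xyz":[177,33,0],"delta_rot":[0,0,0],"hand":-1},{"xyz":[236,44,0],"delta_rot":[0,0,0],"hand":-1},{"xyz":[295,54,0],"delta_rot":[0,0,0],"hand":-1}]' | head -2
python3 -c "
from h import *
go([.613,.160,.26],tool(-.5))"
```

```text
time_s: 1.5
position: [0.3639, -0.3169, 0.4305]
time_s: 2.12
position: [0.5043, -0.0519, 0.4307]
xyz [234.8, 39.7, 170.6] rot [0.0005, 0.0003, -0.2973]
```

```bash
python3 -m handwheel '[{"xyz":[55,10,0],"delta_rot":[0,0,-0.15],"hand":-1},{"xyz":[110,20,20],"delta_rot":[0,0,-0.297],"hand":-1},{"xyz":[165,30,60],"delta_rot":[0,0,-0.297],"hand":-1},{"xyz":[215,38,90],"delta_rot":[0,0,-0.297],"hand":-1},{"xyz":[235,40,140],"delta_rot":[0,0,-0.297],"hand":-1}]' | head -3
python3 - <<'E'
from h import *
M=model("wrist")
cv2.imwrite("pics/w1.png",cv2.resize(vision.capture("wrist")[:,:,::-1],(800,500)))
for a in (.65,.7,.75,.8):
  P=[[.5007+.15*np.cos(a),.1597+y,.034+.15*np.sin(a)] for y in (.06,0,-.06)]
  print(a,(proj("wrist",P,M)*1.25).round().tolist(),np.round(P[1],4))
go([.613,.160,.26],tool(-.5))
E
```

```text
time_s: 2.75
position: [0.6146, 0.1612, 0.2905]
tcp_rot: [[0.006, 1.0, 0.005], [1.0, -0.006, 0.001], [0.001, 0.005, -1.0]]
0.65 [[403.0, 148.0], [403.0, 230.0], [403.0, 304.0]] [0.6201 0.1597 0.1248]
0.7 [[396.0, 148.0], [397.0, 231.0], [397.0, 307.0]] [0.6154 0.1597 0.1306]
0.75 [[389.0, 148.0], [390.0, 233.0], [391.0, 310.0]] [0.6105 0.1597 0.1362]
0.8 [[381.0, 149.0], [382.0, 235.0], [384.0, 313.0]] [0.6052 0.1597 0.1416]
xyz [-2.3, 3.2, 21.3] rot [-0.0114, -0.0013, 0.0029]
```

View pics/w1.png

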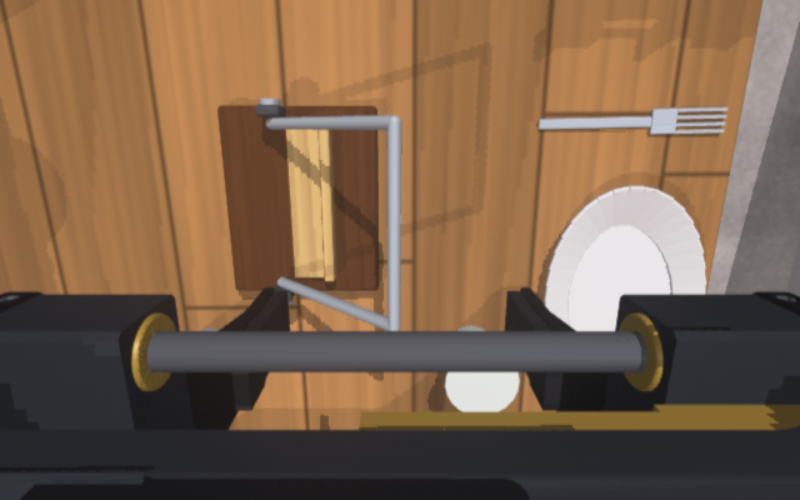

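The wrist view shows the crossbar vertical at pixel column 395, between the fingers, which puts the bail angle at about 0.715. I'll descend and pinch.

```bash
python3 -m handwheel '[{"xyz":[-2,0,60],"delta_rot":[0,0,0],"hand":-1},{"xyz":[-2,0,120],"delta_rot":[0,0,0],"hand":-1},{"xyz":[-2,0,150],"delta_rot":[0,0,0],"hand":-1},{"xyz":[-2,0,166],"delta_rot":[0,0,0],"hand":-1},{"xyz":[-2,0,166],"delta_rot":[0,0,0],"hand":-1}]' | head -2
python3 -m handwheel '[{"xyz":[0,0,0],"delta_rot":[0,0,0],"hand":1},{"xyz":[0,0,0],"delta_rot":[0,0,0],"hand":1},{"xyz":[0,0,0],"delta_rot":[0,0,0],"hand":1},{"xyz":[0,0,0],"delta_rot":[0,0,0],"hand":1},{"xyz":[0,0,0],"delta_rot":[0,0,0],"hand":1}]'
```

```text
time_s: 3.42
position: [0.6124, 0.1559, 0.1242]
time_s: 4.05
position: [0.6127, 0.1563, 0.1247]
tcp_rot: [[0.009, 1.0, 0.0], [1.0, -0.009, 0.0], [0.0, 0.0, -1.0]]
force: [-0.6, -0.4, 0.1]
opening: 0.516
grasp_force: 0.0
```

```bash
python3 -m handwheel '[{"xyz":[0,0,0],"delta_rot":[0,0,0],"hand":1},{"xyz":[0,0,0],"delta_rot":[0,0,0],"hand":1},{"xyz":[0,0,0],"delta_rot":[0,0,0],"hand":1},{"xyz":[0,0,0],"delta_rot":[0,0,0],"hand":1},{"xyz":[0,0,0],"delta_rot":[0,0,0],"hand":1}]'
python3 - <<'E'
from h import *
p=np.array(bot.read_state()["position"]);x0,z0=p[0],p[2]
for a0 in (.715,):
  for a in np.linspace(a0,1.92,11): print(round(a,3),np.round([(.15*(np.cos(a)-np.cos(a0)))*1e3,(.15*(np.sin(a)-np.sin(a0)))*1e3]))
E
```

```text
time_s: 4.68
position: [0.613, 0.1563, 0.1245]
tcp_rot: [[0.009, 1.0, 0.001], [1.0, -0.009, 0.0], [0.0, 0.001, -1.0]]
force: [0.9, -0.6, -2.0]
opening: 0.102
grasp_force: 30.0
0.715 [0. 0.]
0.836 [-13.  13.]
0.956 [-27.  24.]
1.076 [-42.  34.]
1.197 [-58.  41.]
1.318 [-76.  47.]
1.438 [-93.  50.]
1.558 [-111.   52.]
1.679 [-129.   51.]
1.8 [-147.   48.]
1.92 [-165.   43.]
```

Gripped (opening 0.102, 30 N). Next I'll swing it along the arc.

```bash
python3 -m handwheel '[{"xyz":[0,-13,-13],"delta_rot":[0,0,0],"hand":1},{"xyz":[0,-27,-24],"delta_rot":[0,0,0],"hand":1},{"xyz":[0,-42,-34],"delta_rot":[0,0,0],"hand":1},{"xyz":[0,-58,-41],"delta_rot":[0,0,0],"hand":1},{"xyz":[0,-76,-47],"delta_rot":[0,0,0],"hand":1}]'
python3 -m handwheel '[{"xyz":[0,-17,-3],"delta_rot":[0,0,0],"hand":1},{"xyz":[0,-35,-5],"delta_rot":[0,0,0],"hand":1},{"xyz":[0,-53,-4],"delta_rot":[0,0,0],"hand":1},{"xyz":[0,-71,-1],"delta_rot":[0,0,0],"hand":1},{"xyz":[0,-85,3],"delta_rot":[0,0,0],"hand":1}]'
```

```text
time_s: 5.3
position: [0.5369, 0.1569, 0.1725]
tcp_rot: [[0.009, 1.0, 0.004], [1.0, -0.009, 0.0], [0.0, 0.004, -1.0]]
force: [5.5, 1.1, -9.9]
opening: 0.101
grasp_force: 30.0
time_s: 5.92
position: [0.4546, 0.1577, 0.1714]
tcp_rot: [[0.009, 1.0, 0.011], [1.0, -0.009, 0.0], [0.0, 0.011, -1.0]]
force: [5.8, -1.3, 5.0]
opening: 0.099
grasp_force: 30.0
```

```bash
python3 -m handwheel '[{"xyz":[0,0,0],"delta_rot":[0,0,0],"hand":-1},{"xyz":[0,0,0],"delta_rot":[0,0,0],"hand":-1},{"xyz":[0,0,0],"delta_rot":[0,0,0],"hand":-1},{"xyz":[0,0,-20],"delta_rot":[0,0,0],"hand":-1},{"xyz":[0,0,-60],"delta_rot":[0,0,0],"hand":-1}]'
python3 - <<'E'
from h import *
go([.515,-.2065,.33],tool(-7.6))
p=model("top");im=vision.capture("top")[100:300,120:440,::-1];M2=model("scene");im2=vision.capture("scene")[110:260,260:500,::-1]
o=np.zeros((600,800,3),np.uint8);o[:250,:400]=cv2.resize(im,(400,250));o=o
o=np.zeros((600,800,3),np.uint8);o[:,:]=0
a=cv2.resize(im[:,:160],(480,600),interpolation=3);o[:,:480]=a; b=cv2.resize(im2,(320,200),interpolation=3);o[:200,480:]=b
b=cv2.resize(im2[:120,60:188],(320,300),interpolation=3);o[300:,480:]=b
cv2.imwrite("pics/c2.png",o)
for a in (1.8,1.85,1.9,1.95):
  P=[[.5007+.15*np.cos(a),.1597+y,.034+.15*np.sin(a)] for y in (.076,-.076)]
  print(a,((proj("top",P,p)-[120,100])*3).round().tolist(),((proj("scene",P,M2)-[320,110])*2.5+[480,300]).round().tolist())
E
```

```text
time_s: 6.55
position: [0.4497, 0.1575, 0.2275]
tcp_rot: [[0.009, 1.0, -0.007], [1.0, -0.009, -0.001], [-0.001, -0.007, -1.0]]
force: [0.6, 0.3, 0.4]
opening: 0.583
grasp_force: 0.0
xyz [-363.4, 67.9, -102.7] rot [-0.0068, 0.0011, 0.1235]
1.8 [[117.0, 427.0], [407.0, 430.0]] [[602.0, 261.0], [508.0, 333.0]]
1.85 [[117.0, 441.0], [407.0, 444.0]] [[595.0, 261.0], [500.0, 333.0]]
1.9 [[118.0, 455.0], [407.0, 457.0]] [[587.0, 262.0], [492.0, 333.0]]
1.95 [[119.0, 468.0], [408.0, 471.0]] [[580.0, 263.0], [485.0, 334.0]]
```

View pics/c2.png

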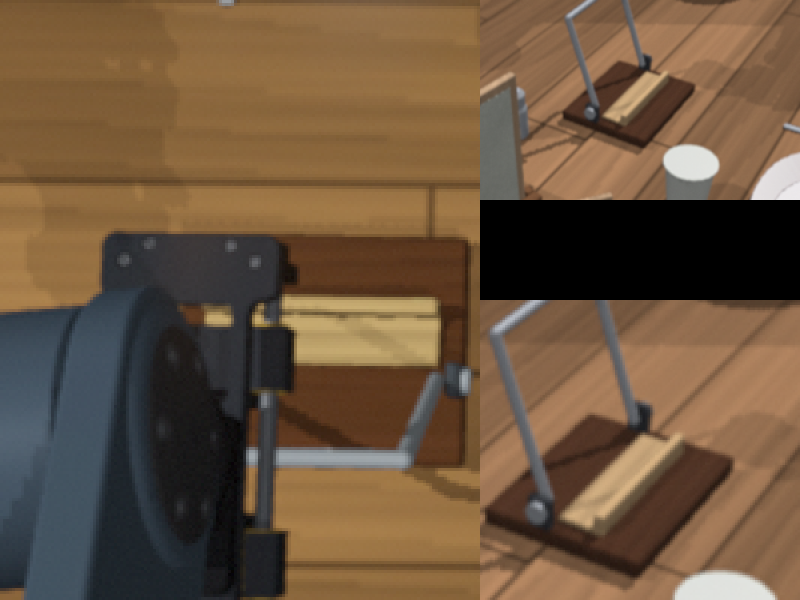

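Step 1 is in place: the bail reads about 1.88 to 1.90, with bar ends at crop (410,457) and (497,332). Before approaching, I'll check that the big board clears the gripper body.

```bash
python3 -m handwheel '[{"xyz":[-60,11,-50],"delta_rot":[0,0,0],"hand":-1},{"xyz":[-120,22,-100],"delta_rot":[0,0,0.06],"hand":-1},{"xyz":[-180,34,-103],"delta_rot":[0,0,0.123],"hand":-1},{"xyz":[-240,45,-103],"delta_rot":[0,0,0.123],"hand":-1},{"xyz":[-300,56,-103],"delta_rot":[0,0,0.123],"hand":-1}]'|head -2
python3 - <<'E'
from h import *
M=model("top");S=model("scene")
print("big scene base corners",ray("scene",(263/1.25,355/1.25),0,S),ray("scene",(177/1.25,315/1.25),0,S))
for z in (.28,.31,.34): print(z,[ray("top",(a/1.25,b/1.25),z,M).round(3) for a,b in [(540,338),(618,347),(620,498)]],[ray("scene",(a/1.25,b/1.25),z,S).round(3) for a,b in [(125,137),(228,175)]])
go([.515,-.2065,.29],tool(-7.6))
E
```

```text
time_s: 7.28
position: [0.5006, -0.1213, 0.3306]
big scene base corners [ 0.41887999 -0.24042316  0.        ] [ 0.25015094 -0.24810387  0.        ]
0.28 [array([ 0.43 , -0.169,  0.28 ]), array([ 0.421, -0.253,  0.28 ]), array([ 0.263, -0.251,  0.28 ])] [array([ 0.229, -0.227,  0.28 ]), array([ 0.414, -0.229,  0.28 ])]
0.31 [array([ 0.431, -0.161,  0.31 ]), array([ 0.423, -0.242,  0.31 ]), array([ 0.272, -0.24 ,  0.31 ])] [array([ 0.289, -0.263,  0.31 ]), array([ 0.458, -0.264,  0.31 ])]
0.34 [array([ 0.432, -0.154,  0.34 ]), array([ 0.424, -0.23 ,  0.34 ]), array([ 0.281, -0.228,  0.34 ])] [array([ 0.35 , -0.298,  0.34 ]), array([ 0.502, -0.299,  0.34 ])]
xyz [-82.6, 25.5, 40.5] rot [-0.001, -0.0007, 0.0007]
```

```bash
python3 -m handwheel '[{"xyz":[-30,10,0],"delta_rot":[0,0,0],"hand":-1},{"xyz":[-62,24,0],"delta_rot":[0,0,0],"hand":-1},{"xyz":[-62,24,0],"delta_rot":[0,0,0],"hand":-1},{"xyz":[-62,24,20],"delta_rot":[0,0,0],"hand":-1},{"xyz":[-62,24,20],"delta_rot":[0,0,0],"hand":-1}]'|head -3
python3 - <<'E'
from h import *
M=model("wrist")
cv2.imwrite("pics/w2.png",cv2.resize(vision.capture("wrist")[:,:,::-1],(800,500)))
u=Ro.from_euler('z',-7.6,degrees=True).as_matrix()
for y in (.065,.045): print((proj("wrist",np.array([[.515,-.2065,.23]])+[u@[x,y,0] for x in (-.005,.005)],M)*1.25).round())
go([.5176,-.1867,.209],tool(-7.6))
E
```

```text
time_s: 7.9
position: [0.5148, -0.1826, 0.3088]
tcp_rot: [[0.131, 0.991, -0.005], [0.991, -0.131, 0.004], [0.003, -0.006, -1.0]]
[[394. 189.]
 [413. 189.]]
[[395. 225.]
 [413. 225.]]
xyz [-3.6, 2.8, 100.9] rot [-0.0033, -0.0017, 0.0014]
```

View pics/w2.png

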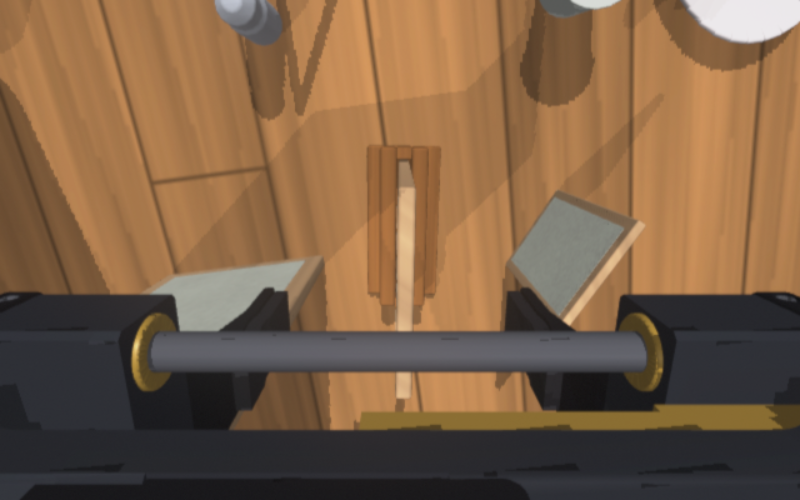

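The board's top edge is at columns 397–413 with its near end at row 187, matching the prediction. I'll descend and grip with a 20 mm offset so the gripper stays clear of the big board.

```bash
python3 -m handwheel '[{"xyz":[-4,3,40],"delta_rot":[0,0,0],"hand":-0.6},{"xyz":[-4,3,70],"delta_rot":[0,0,0],"hand":-0.6},{"xyz":[-4,3,90],"delta_rot":[0,0,0],"hand":-0.6},{"xyz":[-4,3,100],"delta_rot":[0,0,0],"hand":-0.2},{"xyz":[-4,3,100],"delta_rot":[0,0,0],"hand":1}]'
python3 -m handwheel '[{"xyz":[0,0,0],"delta_rot":[0,0,0],"hand":1},{"xyz":[0,0,0],"delta_rot":[0,0,0],"hand":1},{"xyz":[0,0,0],"delta_rot":[0,0,0],"hand":1},{"xyz":[0,0,0],"delta_rot":[0,0,0],"hand":1},{"xyz":[0,0,0],"delta_rot":[0,0,0],"hand":1}]'
```

```text
time_s: 8.57
position: [0.519, -0.1883, 0.211]
tcp_rot: [[0.131, 0.991, -0.0], [0.991, -0.131, 0.0], [0.0, -0.0, -1.0]]
force: [-0.9, -0.6, 0.2]
opening: 0.657
grasp_force: 0.0
time_s: 9.2
position: [0.5189, -0.1887, 0.2111]
tcp_rot: [[0.132, 0.991, -0.0], [0.991, -0.132, -0.0], [-0.0, -0.0, -1.0]]
force: [-0.3, 0.9, 0.6]
opening: 0.113
grasp_force: 30.0
```

```bash
python3 -m handwheel '[{"xyz":[0,0,-30],"delta_rot":[0,0,0],"hand":1},{"xyz":[0,0,-70],"delta_rot":[0,0,0],"hand":1},{"xyz":[0,0,-120],"delta_rot":[0,0,0],"hand":1},{"xyz":[0,0,-170],"delta_rot":[0,0,0],"hand":1},{"xyz":[0,0,-200],"delta_rot":[0,0,0],"hand":1}]'
cat >> h.py <<'E'
O=np.array([.5207,.1597,0]);U=Ro.from_euler('z',-.5,degrees=True).as_matrix()
def place(xb,th,lift=0,L=.201,dy=.018): # TCP for board bottom centre at stand x xb, lean th
    return O+U@[xb-L*np.sin(th),dy,.022+.005*np.sin(th)+L*np.cos(th)+lift], tool(-.5,th)
E
python3 -c "
from h import *
go(*place(.008,0,.19)); go(*place(.008,.36,.1));print(place(.008,.36)[0])"
```

```text
time_s: 9.82
position: [0.5192, -0.1887, 0.4132]
tcp_rot: [[0.132, 0.991, 0.002], [0.991, -0.132, -0.001], [-0.001, 0.002, -1.0]]
force: [0.6, -0.8, -2.2]
opening: 0.115
grasp_force: 30.0
xyz [364.4, -38.6, -0.2] rot [0.0023, 0.001, -0.1233]
xyz [355.8, -109.1, 100.8] rot [-0.3573, 0.0232, -0.1217]
[0.45805235 0.1782474  0.21187663]
```

```bash
python3 -m handwheel '[{"xyz":[40,-4,0],"delta_rot":[0,0,0],"hand":1},{"xyz":[90,-10,0],"delta_rot":[0,0,0],"hand":1},{"xyz":[145,-15,0],"delta_rot":[0,0,0],"hand":1},{"xyz":[200,-21,0],"delta_rot":[0,0,0],"hand":1},{"xyz":[250,-27,0],"delta_rot":[0,0,0],"hand":1}]'|head -2
python3 -m handwheel '[{"xyz":[40,-4,0],"delta_rot":[0,0,-0.03],"hand":1},{"xyz":[80,-8,0],"delta_rot":[0,0,-0.06],"hand":1},{"xyz":[105,-11,0],"delta_rot":[0,0,-0.09],"hand":1},{"xyz":[114,-12,0],"delta_rot":[0,0,-0.123],"hand":1},{"xyz":[114,-12,0],"delta_rot":[0,0,-0.123],"hand":1}]'
python3 -c "
from h import *
go(*place(.008,.36,.12))"
```

```text
time_s: 10.45
position: [0.5243, 0.0647, 0.4101]
time_s: 11.08
position: [0.5279, 0.1772, 0.4104]
tcp_rot: [[0.008, 1.0, -0.001], [1.0, -0.008, -0.001], [-0.001, -0.001, -1.0]]
force: [-1.4, -0.5, -3.5]
opening: 0.112
grasp_force: 30.0
xyz [0.5, -69.8, 78.6] rot [-0.3612, 0.0007, 0.0006]
```

```bash
python3 -m handwheel '[{"xyz":[0,-15,5],"delta_rot":[-0.08,0,0],"hand":1},{"xyz":[0,-32,20],"delta_rot":[-0.17,0,0],"hand":1},{"xyz":[0,-50,45],"delta_rot":[-0.26,0,0],"hand":1},{"xyz":[0,-70,70],"delta_rot":[-0.36,0,0],"hand":1},{"xyz":[0,-70,79],"delta_rot":[-0.36,0,0],"hand":1}]'
python3 - <<'E'
from h import *
go(*place(.008,.36,.015))
a=vision.capture("scene")[60:260,240:480,::-1]
cv2.imwrite("pics/s3.png",cv2.resize(a,(720,600),interpolation=3))
M=model("scene")
P=np.array([O+U@[.008-l*np.sin(.36),y,.142+l*np.cos(.36)] for y in(-.065,.065) for l in (0,)])
print(((proj("scene",P,M)-[240,60])*3).round())
E
```

```text
time_s: 11.7
position: [0.4508, 0.176, 0.3275]
tcp_rot: [[0.01, 0.941, 0.339], [1.0, -0.008, -0.006], [-0.003, 0.34, -0.941]]
force: [-1.1, 0.3, -3.5]
opening: 0.113
grasp_force: 30.0
xyz [2.6, -27.4, 97.1] rot [-0.0136, 0.0032, -0.0001]
[[364. 259.]
 [456. 179.]]
```

View pics/s3.png

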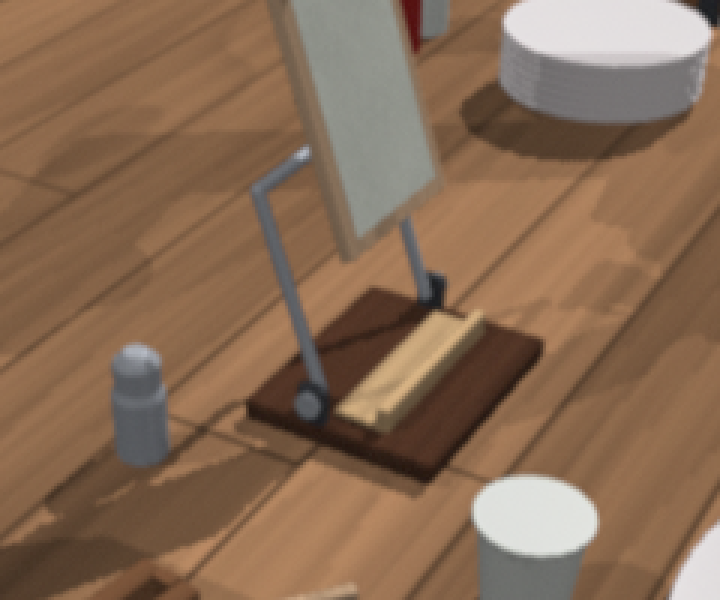

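The scene view shows the board held tilted above the groove, clear of the crossbar, with its lower corners at crop (347,258) and (441,185). I'll lower it to just above the floor.

```bash
python3 -m handwheel '[{"xyz":[3,-6,25],"delta_rot":[-0.014,0,0],"hand":1},{"xyz":[3,-13,50],"delta_rot":[-0.014,0,0],"hand":1},{"xyz":[3,-20,75],"delta_rot":[-0.014,0,0],"hand":1},{"xyz":[3,-27,97],"delta_rot":[-0.014,0,0],"hand":1},{"xyz":[3,-27,97],"delta_rot":[-0.014,0,0],"hand":1}]'
python3 - <<'E'
from h import *
go(*place(.008,.36,.0))
a=vision.capture("scene")[100:240,290:458,::-1]
cv2.imwrite("pics/s4.png",cv2.resize(a,(720,600),interpolation=3))
E
```

```text
time_s: 12.38
position: [0.4689, 0.1801, 0.231]
tcp_rot: [[0.011, 0.932, 0.363], [1.0, -0.01, -0.005], [-0.001, 0.363, -0.932]]
force: [0.5, 0.2, -2.9]
opening: 0.114
grasp_force: 30.0
xyz [-2.0, -17.1, 13.9] rot [0.0118, 0.0015, -0.0016]
```

View pics/s4.png

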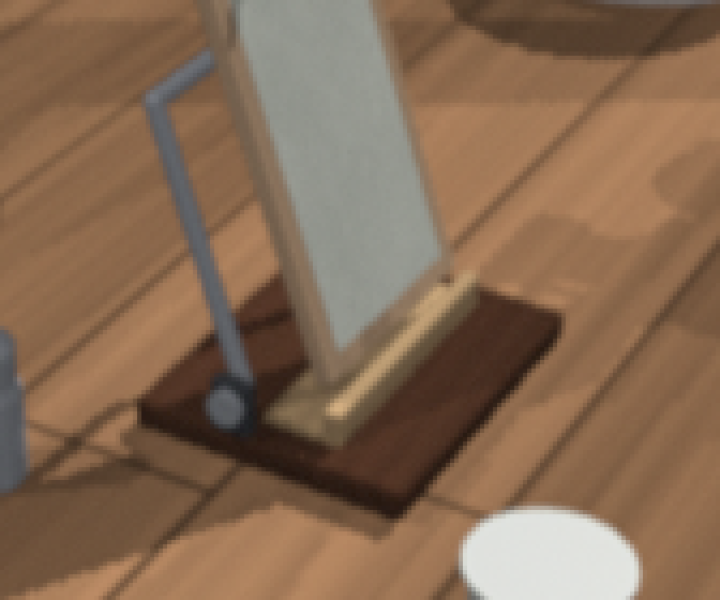

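```bash
python3 -m handwheel '[{"xyz":[-1,-5,3],"delta_rot":[0.01,0,0],"hand":1},{"xyz":[-2,-10,6],"delta_rot":[0.01,0,0],"hand":1},{"xyz":[-2,-14,9],"delta_rot":[0.01,0,0],"hand":1},{"xyz":[-2,-14,9],"delta_rot":[0.01,0,0],"hand":1},{"xyz":[-2,-14,9],"delta_rot":[0.01,0,0],"hand":1}]'
python3 - <<'E'
from h import *
go(*place(.008,.36,.0))
E
```

```text
time_s: 13.05
position: [0.4575, 0.1791, 0.2184]
tcp_rot: [[0.009, 0.934, 0.357], [1.0, -0.008, -0.003], [0.0, 0.357, -0.934]]
force: [-0.1, -0.3, -2.0]
opening: 0.11
grasp_force: 30.0
xyz [-0.8, -1.8, 6.3] rot [0.0046, -0.0001, -0.0001]
```

```bash
python3 -m handwheel '[{"xyz":[0,-0.7,1.9],"delta_rot":[0,0,0],"hand":1},{"xyz":[0,-1.4,3.7],"delta_rot":[0,0,0],"hand":1},{"xyz":[0,-1.8,4.7],"delta_rot":[0,0,0],"hand":1},{"xyz":[0,-2.1,5.6],"delta_rot":[0,0,0],"hand":1},{"xyz":[0,-2.1,5.6],"delta_rot":[0,0,0],"hand":1}]'
```

```text
time_s: 13.68
position: [0.4574, 0.179, 0.2122]
tcp_rot: [[0.009, 0.934, 0.356], [1.0, -0.008, -0.003], [-0.0, 0.356, -0.934]]
force: [-0.2, -0.1, -2.4]
opening: 0.115
grasp_force: 30.0
```

Not touching yet; going on 1 mm at a time.

```bash
python3 -m handwheel '[{"xyz":[0,-0.4,0.9],"delta_rot":[0,0,0],"hand":1},{"xyz":[0,-0.4,0.9],"delta_rot":[0,0,0],"hand":1},{"xyz":[0,-0.7,1.9],"delta_rot":[0,0,0],"hand":1},{"xyz":[0,-0.7,1.9],"delta_rot":[0,0,0],"hand":1},{"xyz":[0,-0.7,1.9],"delta_rot":[0,0,0],"hand":1}]'|sed -n '2p;4p'
python3 -m handwheel '[{"xyz":[0,-0.4,0.9],"delta_rot":[0,0,0],"hand":1},{"xyz":[0,-0.4,0.9],"delta_rot":[0,0,0],"hand":1},{"xyz":[0,-0.4,0.9],"delta_rot":[0,0,0],"hand":1},{"xyz":[0,-0.4,0.9],"delta_rot":[0,0,0],"hand":1},{"xyz":[0,-0.4,0.9],"delta_rot":[0,0,0],"hand":1}]'|sed -n '2p;4p'
```

```text
position: [0.4576, 0.1789, 0.2119]
force: [-6.0, -1.6, 12.1]
position: [0.4577, 0.1788, 0.2118]
force: [-9.6, -3.4, 20.3]
```

```bash
python3 -m handwheel '[{"xyz":[0,0.3,-0.9],"delta_rot":[0,0,0],"hand":1},{"xyz":[0,0.7,-1.8],"delta_rot":[0,0,0],"hand":1},{"xyz":[0,0.7,-1.8],"delta_rot":[0,0,0],"hand":1},{"xyz":[0,-1.3,-1.8],"delta_rot":[-0.01,0,0],"hand":1},{"xyz":[0,-1.3,-1.8],"delta_rot":[-0.01,0,0],"hand":1}]'|sed -n '2p;3p;4p'
python3 -c "
from h import *
go(*place(.008,.396))"
```

```text
position: [0.4562, 0.1791, 0.2109]
tcp_rot: [[0.009, 0.93, 0.367], [1.0, -0.008, -0.003], [0.0, 0.367, -0.93]]
force: [-0.8, -1.3, 3.3]
xyz [-0.9, -5.1, -0.4] rot [-0.0197, -0.0004, -0.0]
```

```bash
python3 -m handwheel '[{"xyz":[0,-1,0],"delta_rot":[-0.005,0,0],"hand":1},{"xyz":[0,-2,0],"delta_rot":[-0.01,0,0],"hand":1},{"xyz":[0,-3,0],"delta_rot":[-0.015,0,0],"hand":1},{"xyz":[0,-3,0],"delta_rot":[-0.015,0,0],"hand":1},{"xyz":[0,-3,0],"delta_rot":[-0.015,0,0],"hand":1}]'|sed -n '2p;3p;4p'
python3 -m handwheel '[{"xyz":[0,-1,0],"delta_rot":[-0.005,0,0],"hand":1},{"xyz":[0,-2,0],"delta_rot":[-0.01,0,0],"hand":1},{"xyz":[0,-2,0],"delta_rot":[-0.01,0,0],"hand":1},{"xyz":[0,-2,0],"delta_rot":[-0.01,0,0],"hand":1},{"xyz":[0,-2,0],"delta_rot":[-0.01,0,0],"hand":1}]'|sed -n '2p;3p;4p'
```

```text
position: [0.4532, 0.1791, 0.2097]
tcp_rot: [[0.009, 0.925, 0.381], [1.0, -0.008, -0.003], [0.0, 0.381, -0.925]]
force: [-1.9, -0.9, 5.7]
position: [0.4514, 0.1791, 0.2089]
tcp_rot: [[0.009, 0.921, 0.39], [1.0, -0.008, -0.003], [0.0, 0.39, -0.921]]
force: [-1.9, -1.3, 5.8]
```

```bash
for i in 1; do python3 -m handwheel '[{"xyz":[0,-1,0],"delta_rot":[-0.005,0,0],"hand":1},{"xyz":[0,-2,-0.3],"delta_rot":[-0.01,0,0],"hand":1},{"xyz":[0,-2,-0.3],"delta_rot":[-0.01,0,0],"hand":1},{"xyz":[0,-2,-0.3],"delta_rot":[-0.01,0,0],"hand":1},{"xyz":[0,-2,-0.3],"delta_rot":[-0.01,0,0],"hand":1}]'|sed -n '2p;4p'; done
python3 - <<'E'
from h import *
print(bot.read_state()["moment"])
a=vision.capture("scene")[80:230,290:470,::-1]
a2=vision.capture("top")[170:280,150:300,::-1]
o=np.zeros((600,800,3),np.uint8);o[:375,:450]=cv2.resize(a,(450,375),interpolation=3);o[375:,:]=0
o[:257,450:]=cv2.resize(a2,(350,257),interpolation=3)
a3=a[:60,20:120];o[375:,:375]=cv2.resize(a3,(375,225),interpolation=3)
cv2.imwrite("pics/s5.png",o)
E
```

```text
position: [0.4492, 0.1791, 0.2082]
force: [-0.2, -1.4, 2.3]
[-0.06693893 -0.30994736 -0.09861485]
```

View pics/s5.png

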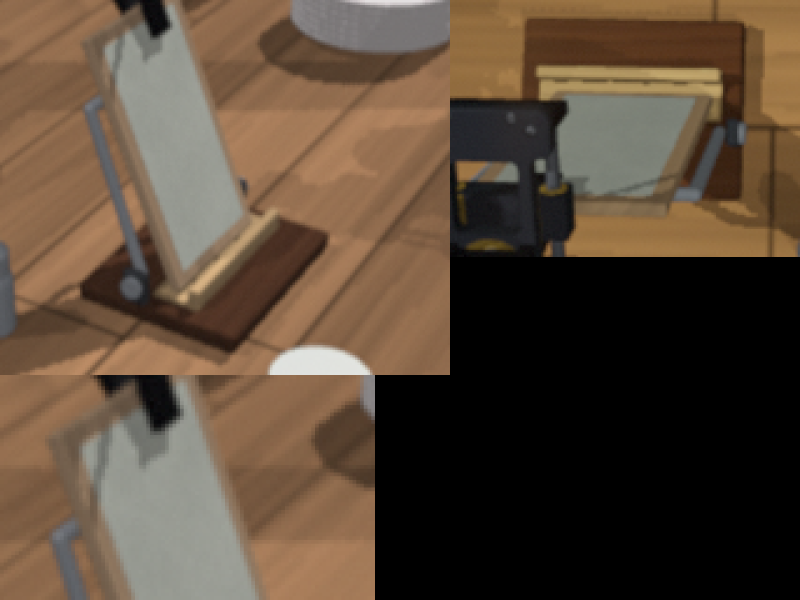

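The board sits in the groove, square, with its back almost at or on the bar (bar end at 95,105). I'll press back a little further and watch fx.

```bash
python3 -m handwheel '[{"xyz":[0,-1,0.2],"delta_rot":[-0.005,0,0],"hand":1},{"xyz":[0,-2,0.2],"delta_rot":[-0.01,0,0],"hand":1},{"xyz":[0,-2,0.2],"delta_rot":[-0.01,0,0],"hand":1},{"xyz":[0,-2,0.2],"delta_rot":[-0.01,0,0],"hand":1},{"xyz":[0,-2,0.2],"delta_rot":[-0.01,0,0],"hand":1}]'|sed -n '2p;4p'
python3 -c "
from h import *
print(bot.read_state()['moment'])"
```

```text
position: [0.448, 0.1791, 0.2076]
force: [1.2, -1.5, 4.8]
[-0.34840582 -0.55965401 -0.14898599]
```

```bash
python3 -m handwheel '[{"xyz":[0,-1,0.2],"delta_rot":[-0.004,0,0],"hand":1},{"xyz":[0,-1.5,0.2],"delta_rot":[-0.006,0,0],"hand":1},{"xyz":[0,-1.5,0.2],"delta_rot":[-0.006,0,0],"hand":1},{"xyz":[0,-1.5,0.2],"delta_rot":[-0.006,0,0],"hand":1},{"xyz":[0,-1.5,0.2],"delta_rot":[-0.006,0,0],"hand":1}]'|sed -n '2,4p'
python3 -c "
from h import *
print(bot.read_state()['moment'])"
```

```text
position: [0.4469, 0.1792, 0.2071]
tcp_rot: [[0.009, 0.91, 0.415], [1.0, -0.008, -0.003], [0.0, 0.415, -0.91]]
force: [0.4, -2.2, 7.7]
[-0.34582616 -0.60250977 -0.14802826]
```

```bash
python3 -m handwheel '[{"xyz":[0,-1,-0.6],"delta_rot":[0,0,0],"hand":1},{"xyz":[0,-1.5,-0.6],"delta_rot":[0,0,0],"hand":1},{"xyz":[0,-1.5,-0.6],"delta_rot":[0,0,0],"hand":1},{"xyz":[0,-1.5,-0.6],"delta_rot":[0,0,0],"hand":1},{"xyz":[0,-1.5,-0.6],"delta_rot":[0,0,0],"hand":1}]'|sed -n '2,4p'
python3 - <<'E'
from h import *
print(bot.read_state()['moment'])
im=vision.capture("top")[:,:,::-1]; cv2.imwrite("pics/t6.png",im)
M=model("top")
for a in (1.86,1.9,1.94,1.98): print(a,((proj("top",[O+U@[-.02+.15*np.cos(a),-.076,.034+.15*np.sin(a)]],M)-[150,170])*350/150).round())
# bar end sub-pixel: column profiles to the right of board, grey bar vs wood
x0=150+685*0+ (690-450)*150/350
hsv=cv2.cvtColor(im,cv2.COLOR_BGR2HSV)
for x in (250,252,254): print(x,[(y,int(hsv[y,x,1])) for y in range(246,260)])
E
```

```text
position: [0.4457, 0.1793, 0.2068]
tcp_rot: [[0.009, 0.91, 0.415], [1.0, -0.008, -0.003], [0.001, 0.415, -0.91]]
force: [4.4, -2.2, 2.4]
[-0.44431201 -1.09100461 -0.14871784]
1.86 [[246. 185.]]
1.9 [[246. 193.]]
1.94 [[246. 202.]]
1.98 [[246. 210.]]
250 [(246, 137), (247, 161), (248, 174), (249, 174), (250, 147), (251, 33), (252, 20), (253, 22), (254, 19), (255, 22), (256, 17), (257, 81), (258, 142), (259, 146)]
252 [(246, 171), (247, 170), (248, 156), (249, 139), (250, 107), (251, 19), (252, 20), (253, 20), (254, 21), (255, 20), (256, 19), (257, 80), (258, 144), (259, 145)]
254 [(246, 51), (247, 15), (248, 14), (249, 23), (250, 20), (251, 21), (252, 23), (253, 16), (254, 21), (255, 22), (256, 26), (257, 39), (258, 139), (259, 148)]
```

fx is 4.4 N with a clear moment, so the bar is loaded. The groove is still loaded and the bail is near 1.91. Letting go gently.

```bash
python3 -m handwheel '[{"xyz":[0,0.8,0],"delta_rot":[0,0,0],"hand":1},{"xyz":[0,0.8,0],"delta_rot":[0,0,0],"hand":1},{"xyz":[0,0.8,0],"delta_rot":[0,0,0],"hand":-0.3},{"xyz":[0,0.8,0],"delta_rot":[0,0,0],"hand":-0.3},{"xyz":[0,0.8,0],"delta_rot":[0,0,0],"hand":-0.3}]'
python3 -m handwheel '[{"xyz":[0,0,0],"delta_rot":[0,0,0],"hand":-0.3},{"xyz":[0,0,-10],"delta_rot":[0,0,0],"hand":-0.3},{"xyz":[0,0,-40],"delta_rot":[0,0,0],"hand":-0.3},{"xyz":[0,0,-80],"delta_rot":[0,0,0],"hand":-0.3},{"xyz":[0,0,-100],"delta_rot":[0,0,0],"hand":-0.3}]'
python3 - <<'E'
from h import *
a=vision.capture("scene")[60:240,290:470,::-1]; b=vision.capture("top")[170:290,150:300,::-1]
o=np.zeros((600,800,3),np.uint8);o[:450,:450]=cv2.resize(a,(450,450),interpolation=3);o[:280,450:]=cv2.resize(b,(350,280),interpolation=3)
cv2.imwrite("pics/f.png",o)
E
```

```text
time_s: 20.08
position: [0.4429, 0.1788, 0.2053]
tcp_rot: [[0.009, 0.913, 0.408], [1.0, -0.008, -0.005], [-0.001, 0.408, -0.913]]
force: [-0.2, -0.6, 0.8]
opening: 0.367
grasp_force: 0.0
time_s: 20.7
position: [0.4031, 0.1796, 0.2999]
tcp_rot: [[0.009, 0.91, 0.414], [1.0, -0.008, -0.003], [0.001, 0.415, -0.91]]
force: [0.5, -0.1, -0.1]
opening: 0.648
grasp_force: 0.0
```

View pics/f.png

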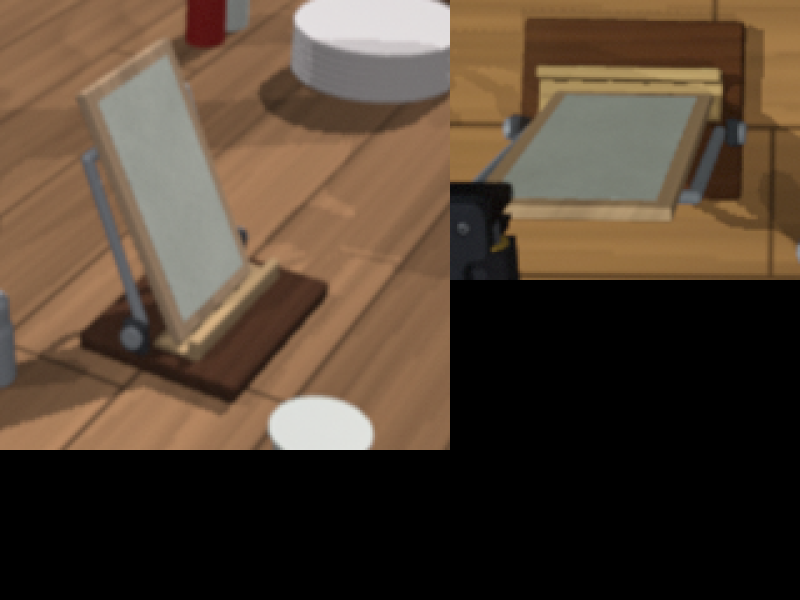

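The board stands square and centred in the groove, leaning on the crossbar with the gripper clear. I'll let it settle briefly, then hand in.

```bash
python3 -m handwheel '[{"xyz":[0,0,-10],"delta_rot":[0,0,0],"hand":-0.3},{"xyz":[0,0,-10],"delta_rot":[0,0,0],"hand":-0.3},{"xyz":[0,0,-10],"delta_rot":[0,0,0],"hand":-0.3},{"xyz":[0,0,-10],"delta_rot":[0,0,0],"hand":-0.3},{"xyz":[0,0,-10],"delta_rot":[0,0,0],"hand":-0.3}]'|head -1
python3 -c "
from rig import workorder
print(workorder.hand_in())"
```

```text
time_s: 21.42
the job is handed in; nothing more can be done
None
```

The job is handed in at 21.4 s: the support arm leans back about 20 degrees, and the menu board stands square and about centred in the groove, leaning on the crossbar and let go; the cup and shaker were not touched, and no verdict came back.

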